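Pump up the pressure filter

TASK

Charge the pressure filter with air: with a fingertip push the vent lever fully shut, so that it stands straight across the air line against its stop, then press the pump knob down and let it spring back up, stroke after stroke, until the gauge pin pops fully out of its brass sleeve, and leave the knob up. Only push and press: do not grip or lift anything, do not touch the gauge pin, and leave the filter unit and the things around it where they stand.

Things in the scene. Friction and masses are not known exactly. Their poses are not given: they have to be found in the camera images.
- filter_unit: Pressure filter unit, 3 kg, loose: grey plate 200 mm (x) by 250 mm (y) on rubber feet, top 16 mm up. Origin on the table under its centre; at yaw 0 +x points away from the robot, +y left. At x, y (mm): pump with black mushroom knob (-30, 80), gauge block (-30, 0), vent cock with lever (-30, -82), filter vessel on legs (50, 0), 92 mm wide, 145 high with pipe.
- knob_top (a point): Centre of the top of the pump's black mushroom knob (49 mm in diameter, 23 mm thick, nearly flat on top); it moves with the knob. Knob up, it is 168.5 mm above the table; pressed home, 140.5 mm.
- plunger (a joint): Travel of the pump knob in m: 0 = up, 0.028 = pressed home (hard stop). Takes about 6 N to start, 13 N to press home; a spring brings it back up. Vent shut: each stroke raises the gauge pin about 3 mm, provided that the knob goes well past half-way and then comes all the way up; a half stroke may do nothing. Vent open: pumping does nothing.
- lever_grip (a point): Centre of the vent lever's black grip, a level bar 40 mm long, 13.5 mm wide, 12 mm high; the grip's centre is 87 mm above the table and 44 mm from the pivot, and the lever ends 64 mm from the pivot. It moves with the lever.
- lever_pivot (a point): The vent lever's vertical pivot axis, at the height of the lever (87 mm above the table). Below the lever the brass cock and the air line (along the unit's y, ending in a copper vent 38 mm beyond the pivot) reach 65 mm above the table.
- vent_lever (a joint): Angle of the vent lever in rad: 0 = shut, at its stop, lying across the air line and pointing to the unit's -x (towards the robot); grows as it opens, counter-clockwise from above; 1.5 = open, pointing to the unit's -y. Stays where left; 1 to 3 N at the grip turn it. Starts 0.85 to 1.5. The vent is tight only within about 0.15 of the stop.
- gauge_pin (a joint): How far the gauge pin has risen in m: 0 = in, 0.022 = fully out. Starts between 0 and 0.006 and may rise up to 3 mm as the vent shuts. It stays where it is between strokes; pumped to about 0.017, it pops up the rest by itself and stays. More strokes do no harm.
- pin_tip (a point): Top of the gauge pin, a steel pin 10 mm in diameter with three dark rings; the lowest and widest ring shows only when the pin is fully out. The tip is 99.5 mm above the table when the pin is in, 121.5 mm when it is fully out.
- pin_shaft: The gauge pin itself, not to be touched; origin at its tip.
- outlet (a point): Lower end of the outlet nozzle under the steel filter vessel, 49 mm above the table.
- dish: White porcelain dish, 72 mm wide and 29 mm high, standing on the base plate under the outlet; origin at the centre of its underside. Stays where it is.
- beaker: Glass beaker, 75 mm wide, 82 mm high, to the left of the unit; origin at the centre of its underside. Not part of the job.
- stopper: Red rubber stopper, 27 mm wide, 26 mm high, left of the pump; origin at the centre of its underside. Not part of the job.
- tweezers: Steel tweezers, 132 mm long, 8 mm high, lying in front of the unit; origin at the centre of the underside. Not part of the job.
- petri_dish: Round glass petri dish, 60 mm wide, 14 mm high, to the right of the unit; origin at the centre of its underside. Not part of the job.
There are look-alikes about, which are no part of the job. What is meant by the dish is not blue, and is the smaller of those in its own colour.

How it is judged:
On the way, in this order (a step that is already met when the one before it is completed fails the run):
1. the vent lever is pushed shut, against its stop (within 0.15 rad) (value of joint vent_lever below 0.15 rad), for 0.2 s.
2. by pumping, the gauge pin has popped fully out (at least 20 of its 22 mm) (value of joint gauge_pin above 0.02 m), for 0.2 s.
At the end, for the whole second after the job is handed in: Vent lever shut (within 0.15 rad), gauge pin fully out (at least 20 mm), knob up (within 3 mm), filter unit upright, at rest and within 30 mm of its start, dish within 20 mm of the outlet's axis; beaker, stopper, petri dish and tweezers within 30 mm of their starts (value of joint vent_lever below 0.15 rad and value of joint gauge_pin above 0.02 m and value of joint plunger below 0.003 m and angle between filter_unit's own z axis and vertical below 0.05 rad and distance of each of filter_unit, beaker, stopper, petri_dish, tweezers from where it was at the start of the episode below 0.03 m and linear speed of filter_unit below 0.02 m/s and horizontal distance between dish and outlet below 0.02 m); the robot touches nothing.
It fails at once if the filter unit is lifted, tipped or shoved (more than 30 mm or 0.1 rad) (distance of filter_unit from where it was at the start of the episode above 0.03 m or angle between filter_unit's own z axis and vertical above 0.1 rad).
It fails at once if the gauge pin is touched (contact force between any of the fingers, the arm and pin_shaft above 0.5 N).
It fails at once if the knob is taken between the fingers instead of pressed on top (horizontal distance between the grasp point and knob_top below 0.02 m and z of the grasp point in the frame of knob_top below -0.002 m).
It fails at once if the vent lever's grip is pinched between the fingers (distance between the grasp point and lever_grip below 0.008 m).
It fails at once if the beaker, stopper, petri dish, tweezers or dish is lifted or moved more than 30 mm (distance of any of beaker, stopper, petri_dish, tweezers, dish from where it was at the start of the episode above 0.03 m).
It also fails if it takes over 48 s, if anything falls off the work surface, if the arm or the gripper's body presses on something with over 40 N, if the wrist force passes 120 N, or if a joint passes its speed limit or range.

ROBOT

A 7-joint arm with a two-finger parallel gripper is mounted at the origin on a cart in front of the work surface, level with it; the furniture and walls round the work are solid. World frame = base frame: x ahead of the robot, y to its left, z up, the work surface at z = 0. Lengths are in m, angles in rad, forces in N, time in s.
With the tool pointing down it reaches from about 0.425 to 0.825 m from the base axis. Payload 3.6 kg.
Tool frame: the origin (TCP) lies between the finger pads; the fingertips stand 22 mm ahead of it and the grasp point (between the pads) lies 3 mm ahead of it; y points along the fingers, x is the direction in which the jaws open and shut, and the axes are right-handed (so a half turn about y gives the same grasp; the last joint's range is limited). The gripper opens to 85 mm and grips with 20 to 120 N. Pads are 22 mm wide; open, the fingers measure 114 mm over their backs; the gripper's body (76 mm by 85 mm) begins 54 mm behind the grasp point. The pads swing forward as they close: fully open they stand 13 mm farther back than shut.
Start: joints at [-1.347, 0.615, -0.013, 1.423, 0.008, 1.103, -0.04], TCP at [0.161, 0.63, 0.253] pointing down, gripper open.
Joint ranges: [-3.12, 3.12], [-0.3, 2.06], [-1.34, 1.32], [0.26, 2.42], [-1.36, 4.5], [0.01, 1.98], [-2.84, 2.84]. Speed limits (rad/s): [2.79, 2.79, 3.14, 3.14, 3.14, 3.14, 3.14].

INTERFACE

Orientations are given as a rotation vector (axis times angle).
In Python, from station import robot, grab_frame, camera_params, order gives the robot as it stands.
- The arm moves only by the tool servo_tool, never from a script. Its arguments are lists of equal length, an entry for each row: "slide": the shift along the tool's x, y, z in cm, a list of three; "spin": the turn about the tool's y in degrees; "hand": the finger opening in cm, from 0 to 8.54. In form: {"slide": [[dx, dy, dz], ...], "spin": [spin, ...], "hand": [hand, ...]}. A call has 1 to 12 rows; each row is the pose to reach, as a shift and turn from the pose commanded when the call began, along the tool's axes at that moment; what a row does not reach only later rows make up. A row lasts 1/8 s, in which the tool goes at most 62.5 mm and 10.7 degrees, less where a joint would pass 70% of its speed; a pose out of reach is approached as far as the arm can. A call with a gripper value outside its range is refused whole. The fingers move at their own pace and stop on an object; "force" is the grip in N (left out, the last holds). Time passes only in rows, so rows that repeat a pose let the fingers close. It gives the time, the measured TCP pose, the force and the opening at its end, in the units of the state.
- robot.get_obs(): the state, without advancing time (a new reading comes with each control period).
- grab_frame(name): name is "side" or "top"; returns (picture, depth): 400x640x3 uint8, blue, green, red; 400x640 float32, m along the optical axis (not along the pixel's ray), 0 where there is no reading.
- camera_params(name): a dict with "intrinsics" (3x3 intrinsics, pixels), "pose" (4x4, takes a point from camera to world coordinates). Camera axes: x right, y up, looking along -z (the intrinsics and any distortion apply to the point x, -y, -z); pixel columns grow to the right and rows downward; lengths in m; the calibration is good to about 2 mm. A picture is of the moment at which its call begins. camera_params takes no time and is no camera call.
- order.sign_off(): hands the job in, once; it reports no verdict.
The state is a dict: "t": time; "joint_pos": joint angles; "joint_vel": joint speeds; "effort": joint torques, N m; "tool_pos": TCP position; "tool_rot": TCP orientation; "wrist_force": force on the tool from outside, world axes, zero at the start; "torque": the same for the moment, N m; "grip_width": opening from 0.0 (shut) to 1.0 (fully open).
Only numpy, scipy, OpenCV 4.12 (cv2) and the standard library are available. Lean on these libraries where they do the work, as an engineer would, in place of code of your own. Each camera call takes 0.05 s, during which the arm holds its last target.

## Working session

There is one attempt and no reset: what is moved stays moved. The work goes in short steps, Python scripts to look and compute and a tool call to move; the robot and the scene stay as the last step left them, time stands still between calls to the robot, and variables do not carry over. Pictures are saved under pics/ and viewed, and the job is handed in when it is done.

Besides the shell and the picture viewer there is one more tool, called after "Request:" in YAML: its name, and indented under it one key for each argument. servo_tool: Moves the arm, as the interface text tells. Its arguments: {"type":"object","properties":{"slide":{"type":"array"},"spin":{"type":"array"},"hand":{"type":"array"},"force":{"type":"number"}},"required":["slide","spin","hand"]}

```bash
mkdir -p pics; ls; python3 - <<'E'
from station import robot, grab_frame, camera_params
import cv2,numpy as np
for n in("side","top"):
    p,d=grab_frame(n); cv2.imwrite(f"pics/{n}0.png",p); np.save(f"pics/{n}0.npy",d)
    c=camera_params(n); print(n,np.round(c["intrinsics"],1).tolist(),np.round(c["pose"],3).tolist(),[k for k in c])
o=robot.get_obs(); print(o)
E
```

```text
pics
side [[484.5, 0.0, 325.1], [0.0, 484.5, 196.7], [0.0, 0.0, 1.0]] [[0.851, 0.327, -0.411, 0.214], [-0.525, 0.503, -0.687, -0.694], [-0.018, 0.8, 0.599, 0.741], [0.0, 0.0, 0.0, 1.0]] ['intrinsics', 'pose']
top [[482.9, 0.0, 319.2], [0.0, 482.9, 205.3], [0.0, 0.0, 1.0]] [[-0.151, 0.968, -0.2, 0.417], [-0.989, -0.148, 0.029, 0.016], [-0.002, 0.202, 0.979, 1.183], [0.0, 0.0, 0.0, 1.0]] ['intrinsics', 'pose']
{'t': 0.1, 'joint_pos': array([-1.34749451,  0.61580867, -0.01264922,  1.42476103,  0.00809175,
        1.1033877 , -0.04041614]), 'joint_vel': array([-4.60181174e-05, -2.28398307e-03,  1.75817599e-03, -3.56231763e-03,
        1.02547916e-03,  9.36650004e-04, -7.05263676e-04]), 'effort': array([ 1.37855874e-03, -4.70382571e+01,  2.60267314e-01, -1.71569252e+01,
        1.01066299e-02,  5.88752911e-03, -6.24027038e-06]), 'tool_pos': array([0.16049835, 0.62921075, 0.25225538]), 'tool_rot': array([-1.31850183, -1.02197779,  1.02502506]), 'wrist_force': array([ 0.08787719,  0.1852203 , -0.03832841]), 'torque': array([ 0.03761884, -0.02074877,  0.00960181]), 'grip_width': 0.9973170843766007}
```

View pics/side0.png

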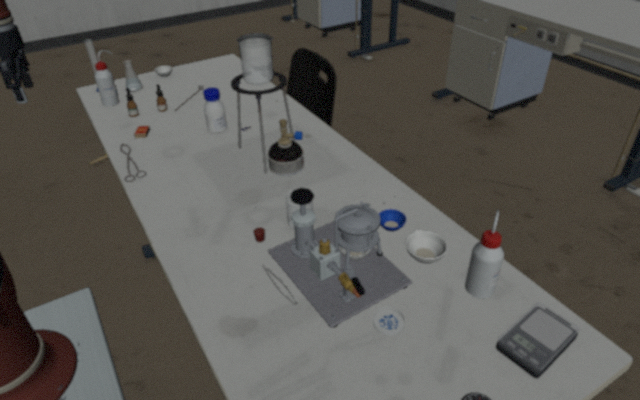

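View pics/top0.png

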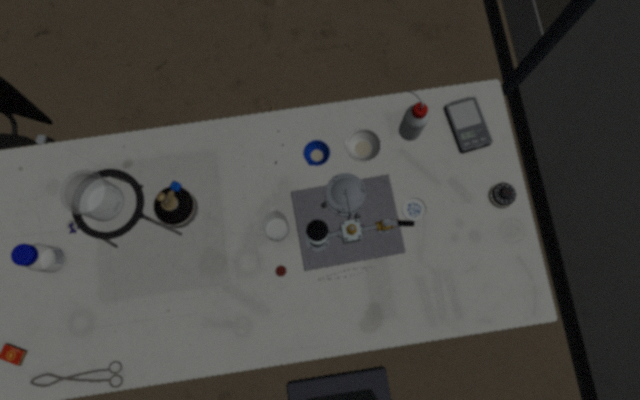

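```bash
python3 - <<'E'
from station import robot
from scipy.spatial.transform import Rotation as R
import numpy as np
print(np.round(R.from_rotvec(robot.get_obs()['tool_rot']).as_matrix(),4))
E
```

```text
[[ 2.471e-01 -6.000e-04 -9.690e-01]
 [ 9.690e-01 -2.200e-03  2.471e-01]
 [-2.300e-03 -1.000e+00 -0.000e+00]]
```

```bash
python3 - <<'E'
import cv2,numpy as np
a=cv2.imread("pics/top0.png")[165:285,255:445]; b=cv2.imread("pics/side0.png")[170:340,240:440]
for n,i in(("t",a),("s",b)):
    i=np.clip((i/255.)**0.6*255,0,255).astype('u1')
    cv2.imwrite(f"pics/{n}z.png",cv2.resize(i,None,fx=4 if n=="t" else 3.5,fy=4 if n=="t" else 3.5,interpolation=cv2.INTER_CUBIC))
E
```

```text
(no output)
```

View pics/tz.png

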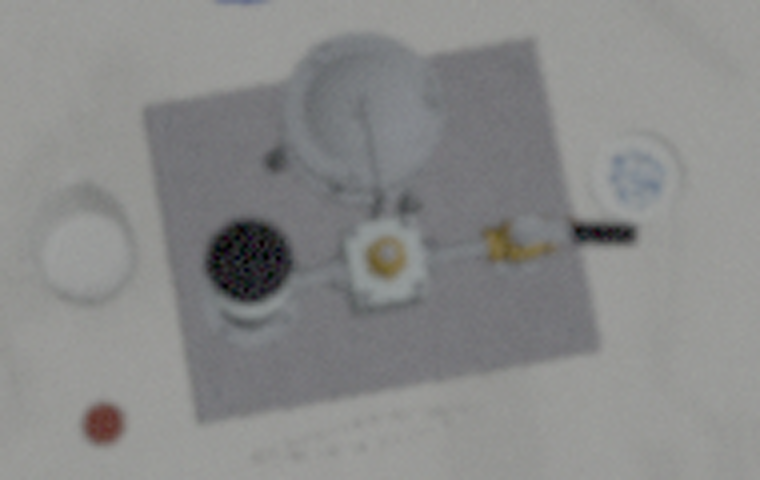

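View pics/sz.png

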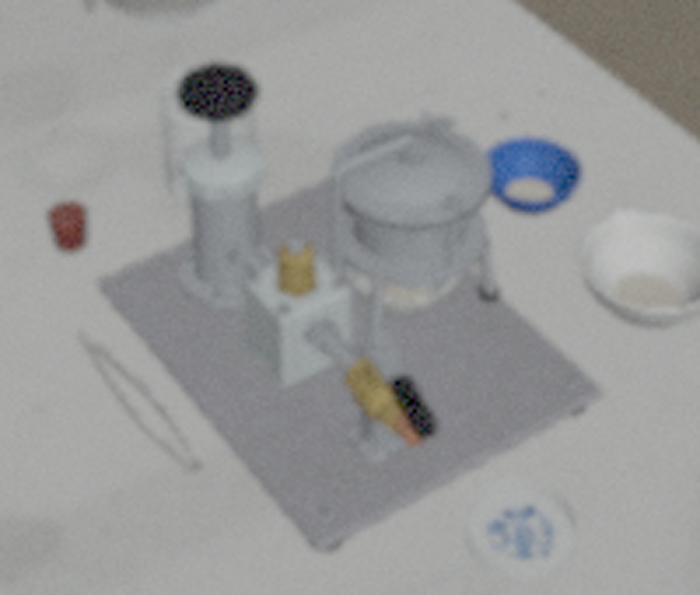

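```bash
cat > h.py <<'E'
import numpy as np,cv2
from station import robot,grab_frame,camera_params
from scipy.spatial.transform import Rotation as Rn
def ray(n,u,v,z):
    c=camera_params(n);K=c["intrinsics"];P=c["pose"]
    q=np.linalg.inv(K)@[u,v,1.]; d=P[:3,:3]@[q[0],-q[1],-q[2]]; o=P[:3,3]
    return o+d*(z-o[2])/d[2]
def blobs(img,mask,roi,amin=8):
    m=np.zeros_like(mask);x0,y0,x1,y1=roi;m[y0:y1,x0:x1]=mask[y0:y1,x0:x1]
    n,l,s,c=cv2.connectedComponentsWithStats(m)
    return [(s[i].tolist(),c[i].round(2).tolist(),cv2.minAreaRect(np.argwhere(l==i)[:,::-1].astype('f4'))) for i in range(1,n) if s[i,4]>=amin]
def dark(img): return (cv2.GaussianBlur(img,(3,3),0).max(2)<50).astype('u1')
E
python3 - <<'E'
from h import *
t=cv2.imread("pics/top0.png");s=cv2.imread("pics/side0.png")
print("knob/grip top",*blobs(t,dark(t),(255,165,445,285)),sep="\n")
print("side",*blobs(s,dark(s),(240,170,440,340)),sep="\n")
for b,z in zip(blobs(t,dark(t),(255,165,445,285)),(.1685,.093)): print(ray("top",*b[1],z).round(4),ray("top",*b[1],.093).round(4))
# corners of plate in the zoom
C=[(145,106),(533,38),(600,348),(199,424)]
W=np.array([ray("top",255+(x+.5)/4-.5,165+(y+.5)/4-.5,.016) for x,y in C])[:,:2]
print(W.round(4)); c=W.mean(0); print("c",c.round(4),[np.linalg.norm(W[i]-W[i-1]).round(4) for i in range(4)])
ex=(W[0]+W[1]-W[2]-W[3]);ey=(W[0]+W[3]-W[1]-W[2]); 
y1=np.arctan2(ex[1],ex[0]);y2=np.arctan2(-ey[0],ey[1]);print("yaw",np.degrees([y1,y2]))
y=(y1*200+y2*250)/450;Rm=np.array([[np.cos(y),-np.sin(y)],[np.sin(y),np.cos(y)]])
for n,p in dict(knob=(-30,80),pin=(-30,0),pivot=(-30,-82),vessel=(50,0)).items(): print(n,(c+Rm@np.array(p)/1000).round(4))
E
```

```text
knob/grip top
([321, 202, 5, 6, 21], [323.48, 204.52], ((323.0, 204.5), (5.0, 4.0), 90.0))
([355, 214, 3, 4, 10], [356.0, 215.8], ((356.0, 215.5), (3.0, 2.0), 90.0))
([306, 219, 23, 22, 381], [316.69, 229.61], ((316.5000305175781, 229.5000457763672), (21.21320343017578, 21.21320343017578), 45.0))
([398, 221, 16, 5, 73], [405.01, 222.97], ((405.5, 223.0), (15.0, 4.0), 0.0))
side
([291, 189, 22, 16, 258], [301.64, 196.0], ((301.5, 196.0), (17.677669525146484, 17.677669525146484), 45.0))
([352, 278, 12, 17, 112], [357.66, 285.83], ((357.6615295410156, 285.90771484375), (18.35713768005371, 6.449805736541748), 60.2551155090332))
[ 0.6239 -0.023   0.1685] [ 0.6393 -0.0259  0.093 ]
[ 0.6019 -0.0957  0.093 ] [ 0.6019 -0.0957  0.093 ]
[[ 0.7008  0.0459]
 [ 0.7073 -0.1999]
 [ 0.5102 -0.2052]
 [ 0.5017  0.0412]]
c [ 0.605  -0.0795] [np.float64(0.1992), np.float64(0.246), np.float64(0.1972), np.float64(0.2466)]
yaw [1.440822   1.74785696]
knob [ 5.728e-01 -4.000e-04]
pin [ 0.575  -0.0803]
pivot [ 0.5774 -0.1623]
vessel [ 0.655  -0.0781]
```

```bash
python3 - <<'E'
from h import *
kt=ray("top",316.69,229.61,.1685);ks=ray("side",301.64,195.5,.1635)
gt=ray("top",405.01,222.97,.092);gs=ray("side",357.66,285.83,.089)
print(kt.round(4),ks.round(4),gt.round(4),gs.round(4), "d grip-pivot",gt[:2]-[.5774,-.1623],gs[:2]-[.5774,-.1623])
for n,roi in(("top",(375,210,405,235)),):
    t=cv2.imread("pics/top0.png");h=cv2.cvtColor(t,cv2.COLOR_BGR2HSV);m=((h[...,1]>90)&(h[...,0]>10)&(h[...,0]<35)).astype('u1')
    for b in blobs(t,m,(330,205,410,250),4): print(b[:2],ray("top",*b[1],.06).round(4),ray("top",*b[1],.09).round(4))
    for nm,c,z in(("beaker",(276,226),0.08),("stop",(281,271),.026),("petri",(414,209),.014)): print(nm,ray("top",*c,z).round(4))
    d=np.load("pics/top0.npy");print("depth knob,grip",d[229,316],d[223,405])
E
```

```text
[ 5.723e-01 -4.000e-04  1.685e-01] [ 0.5727 -0.0029  0.1635] [ 0.5686 -0.2039  0.092 ] [ 0.5696 -0.2064  0.089 ] d grip-pivot [-0.00879659 -0.04158643] [-0.00779798 -0.04410738]
([376, 221, 16, 9, 72], [381.83, 226.1]) [ 0.574 -0.155  0.06 ] [ 0.5698 -0.1505  0.09  ]
([347, 225, 9, 9, 44], [350.68, 229.93]) [ 0.5761 -0.0811  0.06  ] [ 0.5718 -0.0785  0.09  ]
beaker [0.6084 0.0899 0.08  ]
stop [0.5085 0.0961 0.026 ]
petri [ 0.6104 -0.2481  0.014 ]
depth knob,grip 1.0249825 1.1003152
```

```bash
python3 - <<'E'
from h import *
for nm,c,z in(("ring",(107,203),.2),("beaker top",(95,195),.3),("bottle",(25,253),.12),("burner",(170,205),.1)): print(nm,ray("top",*c,z).round(3))
d=np.load("pics/top0.npy");c=camera_params("top");print(d[200,100],d[170,110],d[175,90])
def pt(n,u,v,d):
    K=c["intrinsics"];q=np.linalg.inv(K)@[u,v,1.]*d;return c["pose"][:3,:3]@[q[0],-q[1],-q[2]]+c["pose"][:3,3]
for u,v in((100,200),(110,173),(85,180),(140,200)):print(u,v,pt("top",u,v,d[v,u]).round(3))
r=Rn.from_rotvec(robot.get_obs()['tool_rot']).as_matrix()
p0=robot.get_obs()['tool_pos']
for w in((.30,.47,.28),(.47,.15,.28),(.53,-.1,.28),(.60,-.222,.28),(.60,-.222,.15)): print(w,(r.T@(np.array(w)-p0)*100).round(1))
E
```

```text
ring [0.689 0.423 0.2  ]
beaker top [0.68  0.403 0.3  ]
bottle [0.626 0.643 0.12 ]
burner [0.69  0.322 0.1  ]
0.8594739 0.98987794 0.8987006
100 200 [0.656 0.376 0.344]
110 173 [0.743 0.402 0.228]
85 180 [0.713 0.422 0.296]
140 200 [0.677 0.345 0.23 ]
(0.3, 0.47, 0.28) [-12.   -2.7 -17.5]
(0.47, 0.15, 0.28) [-38.8  -2.7 -41.8]
(0.53, -0.1, 0.28) [-61.5  -2.6 -53.8]
(0.6, -0.222, 0.28) [-71.6  -2.6 -63.6]
(0.6, -0.222, 0.15) [-71.6  10.4 -63.6]
```

Request:
servo_tool:
  slide:
    - [-4,-1,-6]
    - [-8,-2,-12]
    - [-12,-2.7,-17.5]
    - [-16,-2.7,-21]
    - [-20,-2.7,-24.5]
    - [-24,-2.7,-28]
    - [-28,-2.7,-32]
    - [-31.5,-2.7,-35]
    - [-35,-2.7,-38.5]
    - [-38.8,-2.7,-41.8]
    - [-38.8,-2.7,-41.8]
    - [-38.8,-2.7,-41.8]
  spin: [-1,-3,-5,-7,-9,-11,-13,-14.3,-14.3,-14.3,-14.3,-14.3]
  hand: [0,0,0,0,0,0,0,0,0,0,0,0]
  force: 40

```text
t: 1.6
tool_pos: [0.4693, 0.1511, 0.28]
tool_rot: [-1.208, -1.209, 1.21]
wrist_force: [1.0, 0.3, 0.7]
grip_width: 0.005
```

```bash
python3 - <<'E'
from h import *
o=robot.get_obs();print(o['t'],o['tool_pos'],o['joint_pos'],o['grip_width'],o['wrist_force']);print(Rn.from_rotvec(o['tool_rot']).as_matrix().round(3))
E
```

```text
1.6 [0.46926017 0.15113554 0.2799786 ] [-0.37349214  0.34337414  0.02480199  1.82648316 -0.01125229  0.97281826
  1.22721129] 0.0053067344351098115 [1.0277894  0.25205176 0.69522842]
[[-0.    -0.001 -1.   ]
 [ 1.     0.001 -0.   ]
 [ 0.001 -1.     0.001]]
```

Request:
servo_tool:
  slide:
    - [-5,0,-2]
    - [-10,0,-4]
    - [-15,0,-6]
    - [-20,0,-8]
    - [-25,0,-9]
    - [-30,0,-11]
    - [-34,0,-12]
    - [-37.3,0,-13.1]
    - [-37.3,4,-13.1]
    - [-37.3,9,-13.1]
    - [-37.3,13,-13.1]
    - [-37.3,13,-13.1]
  spin: [0,0,0,0,0,0,0,0,0,0,0,0]
  hand: [0,0,0,0,0,0,0,0,0,0,0,0]

```text
t: 3.1
tool_pos: [0.599, -0.219, 0.1466]
tool_rot: [-1.198, -1.208, 1.212]
wrist_force: [-0.2, -0.0, 0.4]
grip_width: 0.002
```

```bash
cat > snap.py <<'E'
from h import *
import sys
k=sys.argv[1]
for n,(x0,y0,x1,y1) in(("top",(255,165,445,285)),("side",(240,150,440,320))):
    p,d=grab_frame(n);cv2.imwrite(f"pics/{n}{k}.png",p);np.save(f"pics/{n}{k}.npy",d)
    i=((p[y0:y1,x0:x1]/255.)**.6*255).astype('u1')
    cv2.imwrite(f"pics/{n}{k}z.png",cv2.resize(i,None,fx=3.5,fy=3.5,interpolation=cv2.INTER_CUBIC))
o=robot.get_obs();print(o['t'],o['tool_pos'].round(4),o['joint_pos'].round(2),o['wrist_force'].round(2))
E
python3 snap.py 1
```

```text
3.2 [ 0.602  -0.2212  0.1513] [ 0.27  0.71  0.09  1.57 -0.07  0.87  1.96] [-0.21  0.25  0.32]
```

View pics/top1z.png

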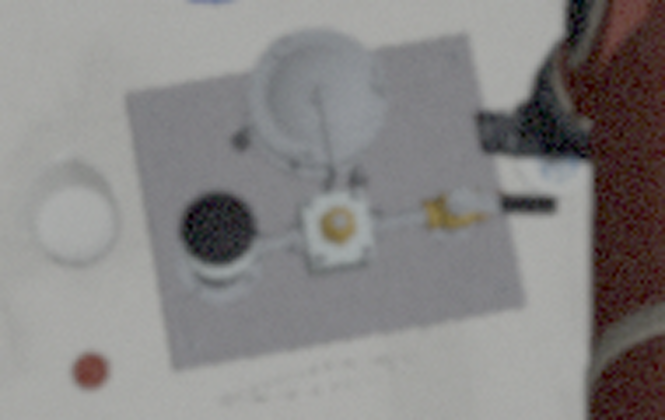

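View pics/side1z.png

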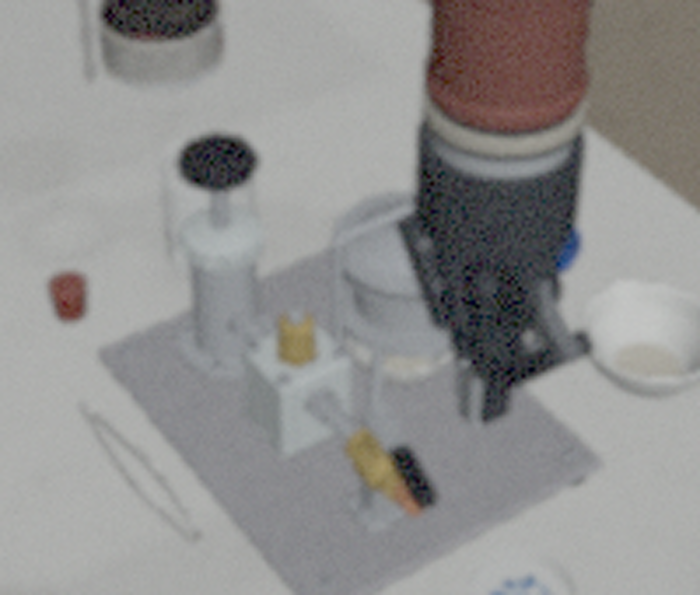

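```bash
python3 - <<'E'
from h import *
def cloud(n,f):
    c=camera_params(n);d=np.load(f);v,u=np.mgrid[:400,:640];q=np.linalg.inv(c["intrinsics"])@np.stack([u.ravel(),v.ravel(),np.ones(u.size)])*d.ravel()
    return (c["pose"][:3,:3]@(q*[[1],[-1],[-1]])+c["pose"][:3,3:]).T[d.ravel()>0]
for n in("side","top"):
    P=cloud(n,f"pics/{n}1.npy")
    m=(abs(P[:,0]-.602)<.11)&(abs(P[:,1]+.221)<.11)&(P[:,2]>.1)&(P[:,2]<.4);P=P[m]
    print(n)
    for z in np.arange(.1,.3,.02):
        s=P[(P[:,2]>=z)&(P[:,2]<z+.02)]
        if len(s)>5: print(round(z,2),len(s),np.percentile(s,2,axis=0).round(3)[:2],np.percentile(s,98,axis=0).round(3)[:2])
print(ray("side",378.6,267.7,.129))
E
```

```text
side
0.1 26 [ 0.626 -0.119] [ 0.636 -0.111]
0.12 46 [ 0.589 -0.234] [ 0.646 -0.113]
0.14 121 [ 0.589 -0.235] [ 0.606 -0.213]
0.16 117 [ 0.587 -0.249] [ 0.602 -0.195]
0.18 308 [ 0.584 -0.263] [ 0.612 -0.179]
0.2 401 [ 0.583 -0.282] [ 0.607 -0.166]
0.22 453 [ 0.581 -0.28 ] [ 0.61  -0.167]
0.24 179 [ 0.568 -0.262] [ 0.611 -0.234]
0.26 468 [ 0.563 -0.259] [ 0.62  -0.209]
0.28 494 [ 0.564 -0.259] [ 0.621 -0.208]
top
0.1 61 [ 0.625 -0.121] [ 0.681 -0.111]
0.12 63 [ 0.586 -0.219] [ 0.681 -0.112]
0.14 10 [ 0.585 -0.224] [ 0.592 -0.207]
0.16 19 [ 0.584 -0.207] [ 0.593 -0.187]
0.18 39 [ 0.58  -0.207] [ 0.594 -0.171]
0.2 101 [ 0.584 -0.191] [ 0.608 -0.159]
0.22 73 [ 0.587 -0.191] [ 0.607 -0.163]
0.24 40 [ 0.564 -0.204] [ 0.61  -0.181]
0.26 88 [ 0.563 -0.206] [ 0.617 -0.183]
0.28 147 [ 0.566 -0.202] [ 0.625 -0.183]
[ 0.6031076  -0.22104755  0.129     ]
```

Request:
servo_tool:
  slide:
    - [0,2.7,0]
    - [0,5.3,0]
    - [0,5.3,0]
    - [0.4,5.3,1.0]
    - [0.6,5.3,1.8]
    - [0.65,5.3,2.4]
    - [0.8,5.3,3.2]
    - [1.0,5.3,4.0]
    - [1.3,5.3,4.7]
    - [1.7,5.3,5.4]
    - [2.2,5.3,6.0]
    - [2.8,5.3,6.6]
  spin: [0,0,0,0,0,0,0,0,0,0,0,0]
  hand: [0,0,0,0,0,0,0,0,0,0,0,0]

```text
t: 4.7
tool_pos: [0.5343, -0.1945, 0.0973]
tool_rot: [-1.21, -1.209, 1.209]
wrist_force: [1.0, -1.3, -0.7]
grip_width: 0.007
```

```bash
python3 snap.py 2
```

```text
4.8 [ 0.5334 -0.1934  0.0971] [ 0.26  0.69  0.08  1.83 -0.08  0.63  1.96] [ 0.58 -0.1  -0.21]
```

View pics/top2z.png

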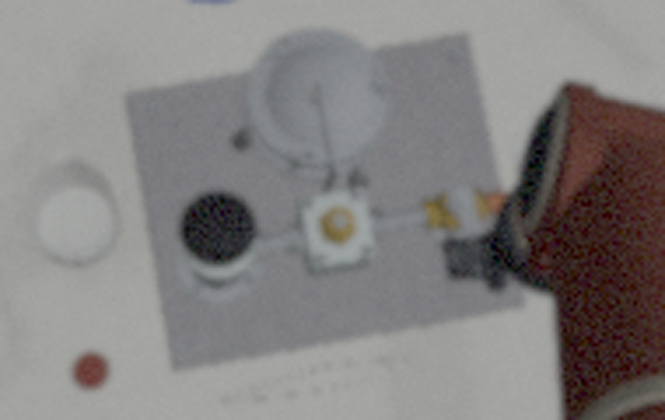

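View pics/side2z.png

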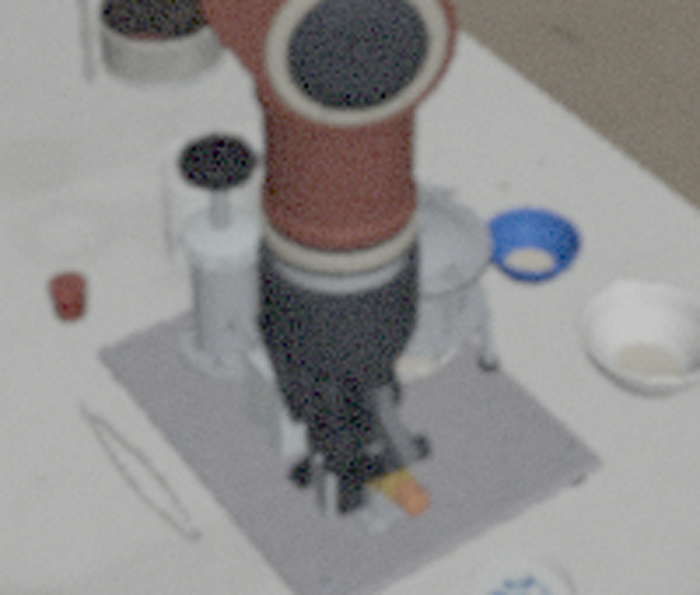

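Request:
servo_tool:
  slide:
    - [0.4,0,0.2]
    - [0.8,0,0.5]
    - [1.2,0,0.7]
    - [1.5,0,0.8]
    - [1.5,0,0.8]
  spin: [0,0,0,0,0]
  hand: [0,0,0,0,0]

```text
t: 5.42
tool_pos: [0.5281, -0.1833, 0.0977]
tool_rot: [-1.218, -1.208, 1.21]
wrist_force: [3.5, -6.6, -2.6]
grip_width: -0.0
```

Request:
servo_tool:
  slide:
    - [0.2,0,0]
    - [0.2,0,0]
    - [-1.5,0,0.1]
    - [-3,0,0.2]
    - [-4,-5,0.2]
    - [-6,-11,0.2]
    - [-8,-12,0.2]
    - [-11,-12,0.2]
  spin: [0,0,0,0,0,0,0,0]
  hand: [0,0,0,0,0,0,0,0]

```text
t: 6.42
tool_pos: [0.5248, -0.2894, 0.2184]
tool_rot: [-1.209, -1.212, 1.209]
wrist_force: [-0.8, -0.1, -0.9]
grip_width: 0.008
```

```bash
python3 snap.py 3
```

```text
6.525 [ 0.5224 -0.2941  0.2167] [ 0.42  0.57  0.1   1.63 -0.06  0.95  2.1 ] [-0.7  -0.68  0.26]
```

View pics/top3z.png

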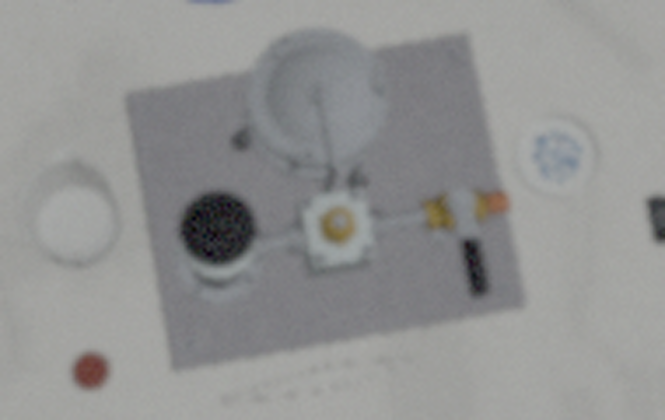

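View pics/side3z.png

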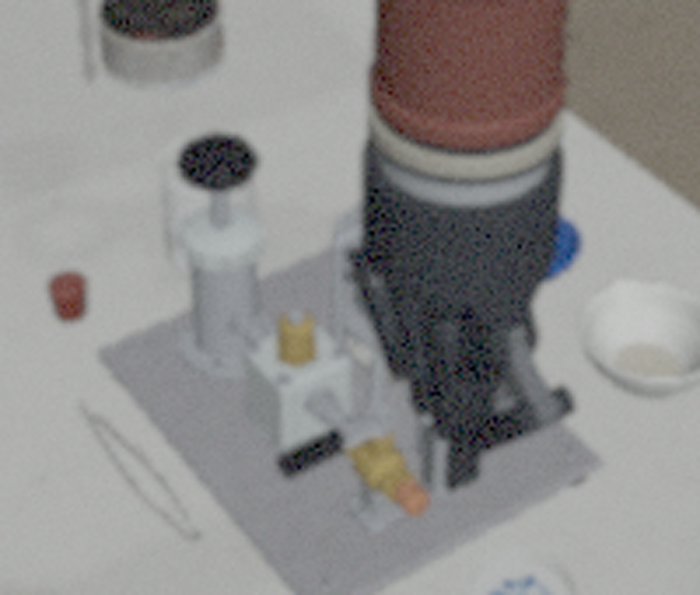

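Lever grip now lies toward the robot (top view zoom (475,268)). I'll measure its angle.

```bash
python3 - <<'E'
from h import *
t=cv2.imread("pics/top3.png");s=cv2.imread("pics/side3.png")
for n,i,roi,z in(("top",t,(380,230,400,255),.092),("side",s,(315,268,341,290),.089)):
    m=dark(i);mm=np.zeros_like(m);x0,y0,x1,y1=roi;mm[y0:y1,x0:x1]=m[y0:y1,x0:x1]
    pt=np.argwhere(mm)[:,::-1].astype('f4');W=np.array([ray(n,*p,z)[:2] for p in pt]);c=W.mean(0)
    d=np.linalg.svd(W-c)[2][0]; d*=-np.sign(d[0]); print(n,len(pt),c.round(4),"axis angle from -x",np.arctan2(-d[1],-d[0]).round(3),"pivot-based",np.arctan2(-(c[1]+.1623),-(c[0]-.5774)).round(3))
k=[b for b in blobs(t,dark(t),(300,210,335,245),200)];print(k[0][1],ray("top",*k[0][1],.1685))
E
```

```text
top 89 [ 0.5332 -0.1628] axis angle from -x -0.006 pivot-based 0.011
side 114 [ 0.5339 -0.1645] axis angle from -x 0.066 pivot-based 0.051
[316.57, 229.61] [ 5.72331038e-01 -1.95416024e-04  1.68500000e-01]
```

Request:
servo_tool:
  slide:
    - [3,-2.5,-1]
    - [8,-2.5,-2]
    - [13,-2.5,-3]
    - [18,-2.5,-3.5]
    - [23,-2.5,-4]
    - [27,-2.5,-4.85]
    - [28.8,-2.5,-4.85]
    - [28.8,-2.5,-4.85]
    - [28.8,1,-4.85]
    - [28.8,1.7,-4.85]
    - [28.8,1.7,-4.85]
  spin: [0,0,0,0,0,0,0,0,0,0,0]
  hand: [0,0,0,0,0,0,0,0,0,0,0]

```text
t: 7.9
tool_pos: [0.573, -0.0034, 0.2002]
tool_rot: [-1.21, -1.206, 1.208]
wrist_force: [-0.3, -0.8, -0.0]
grip_width: -0.001
```

```bash
python3 snap.py 4
```

```text
8.0 [ 0.5739 -0.0025  0.2013] [-0.08  0.55  0.07  1.72 -0.05  0.87  1.58] [ 0.2  -0.59  0.84]
```

View pics/side4z.png

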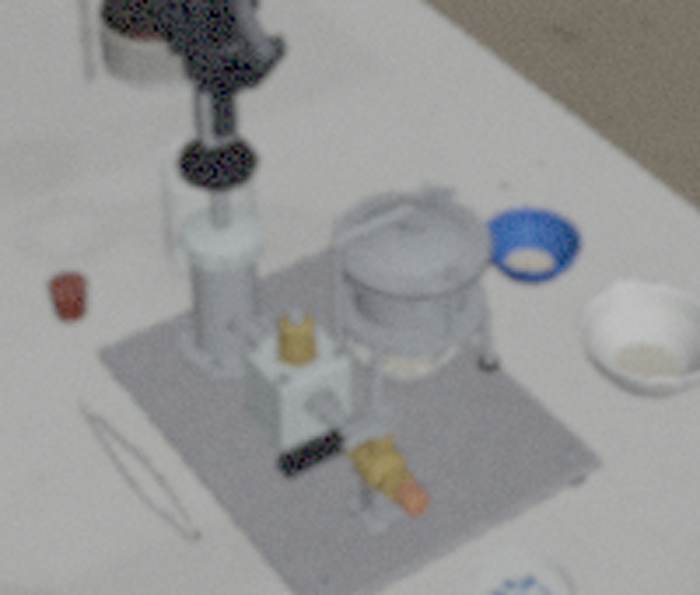

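Request:
servo_tool:
  slide:
    - [0,1.5,0]
    - [0,2.8,0]
    - [0,3.9,0]
    - [0,3.9,0]
    - [0,3.9,0]
  spin: [0,0,0,0,0]
  hand: [0,0,0,0,0]

```text
t: 8.62
tool_pos: [0.5753, -0.0019, 0.1635]
tool_rot: [-1.214, -1.213, 1.206]
wrist_force: [-1.8, -0.0, 11.2]
grip_width: 0.001
```

Request:
servo_tool:
  slide:
    - [0,-2,0]
    - [0,-3.7,0]
    - [0,-3.9,0]
    - [0,-3.9,0]
    - [0,-2,0]
    - [0,-0.5,0]
    - [0,0,0]
    - [0,0,0]
    - [0,-2,0]
    - [0,-3.7,0]
    - [0,-3.9,0]
    - [0,-3.9,0]
  spin: [0,0,0,0,0,0,0,0,0,0,0,0]
  hand: [0,0,0,0,0,0,0,0,0,0,0,0]

```text
t: 10.12
tool_pos: [0.5724, -0.0015, 0.199]
tool_rot: [-1.207, -1.207, 1.21]
wrist_force: [-0.1, -0.1, -0.3]
grip_width: -0.004
```

```bash
python3 snap.py 5
```

```text
10.225 [ 0.5724 -0.0015  0.1989] [-0.08  0.55  0.07  1.72 -0.05  0.87  1.58] [-0.39  0.34 -0.16]
```

View pics/side5z.png

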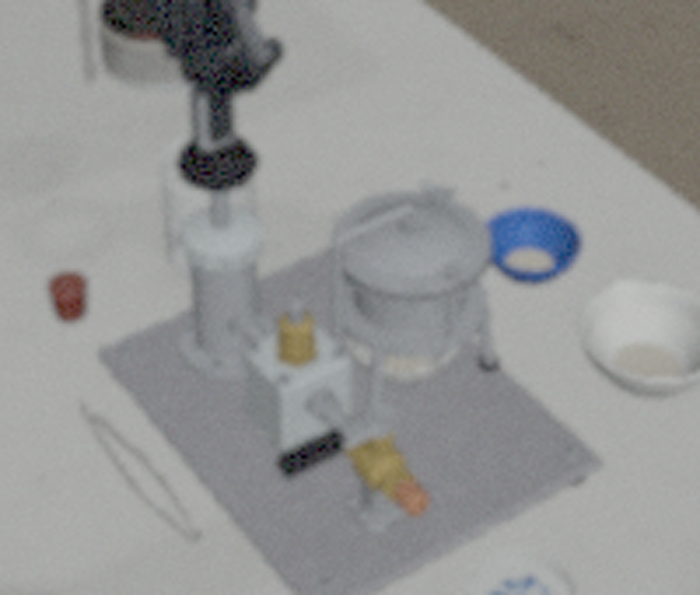

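The pin is rising: its tip now shows at about (297,303), above the sleeve. The lever is still shut. I'll do three more strokes.

Request:
servo_tool:
  slide:
    - [0,1.5,0]
    - [0,3.4,0]
    - [0,3.9,0]
    - [0,3.9,0]
    - [0,2,0]
    - [0,0.2,0]
    - [0,0,0]
    - [0,0,0]
    - [0,1.5,0]
    - [0,3.4,0]
    - [0,3.9,0]
    - [0,3.9,0]
  spin: [0,0,0,0,0,0,0,0,0,0,0,0]
  hand: [0,0,0,0,0,0,0,0,0,0,0,0]

```text
t: 11.72
tool_pos: [0.5739, -0.0015, 0.1623]
tool_rot: [-1.21, -1.21, 1.208]
wrist_force: [-2.3, -0.1, 14.2]
grip_width: 0.002
```

Request:
servo_tool:
  slide:
    - [0,-2,0]
    - [0,-3.7,0]
    - [0,-3.9,0]
    - [0,-3.9,0]
    - [0,-2,0]
    - [0,-0.5,0]
    - [0,0,0]
    - [0,0,0]
    - [0,-2,0]
    - [0,-3.7,0]
    - [0,-3.9,0]
    - [0,-3.9,0]
  spin: [0,0,0,0,0,0,0,0,0,0,0,0]
  hand: [0,0,0,0,0,0,0,0,0,0,0,0]

```text
t: 13.22
tool_pos: [0.5724, -0.0015, 0.1988]
tool_rot: [-1.207, -1.207, 1.211]
wrist_force: [-0.3, 0.4, -1.2]
grip_width: 0.002
```

```bash
python3 snap.py 6
```

```text
13.325 [ 0.5724 -0.0015  0.1988] [-0.08  0.55  0.07  1.72 -0.05  0.87  1.58] [ 0.36 -0.2   0.07]
```

View pics/side6z.png

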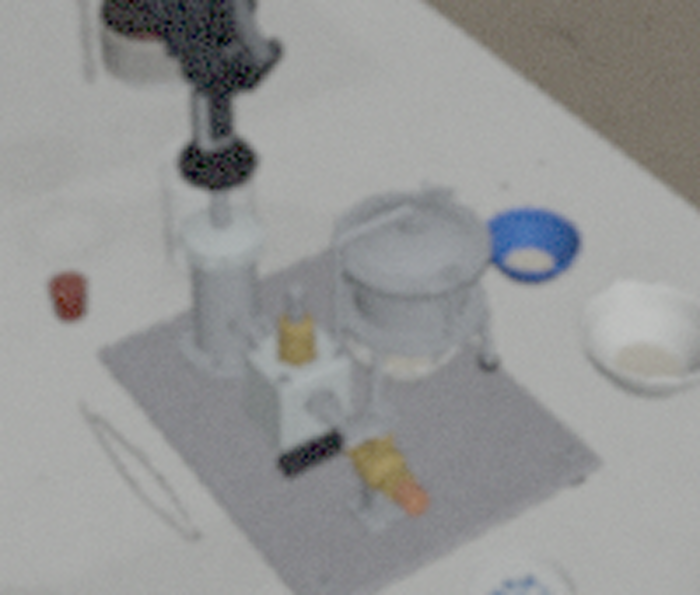

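Request:
servo_tool:
  slide:
    - [0,1.5,0]
    - [0,3.4,0]
    - [0,3.9,0]
    - [0,3.9,0]
    - [0,2,0]
    - [0,0.2,0]
    - [0,0,0]
    - [0,0,0]
    - [0,1.5,0]
    - [0,3.4,0]
    - [0,3.9,0]
    - [0,3.9,0]
  spin: [0,0,0,0,0,0,0,0,0,0,0,0]
  hand: [0,0,0,0,0,0,0,0,0,0,0,0]

```text
t: 14.82
tool_pos: [0.5739, -0.0015, 0.1623]
tool_rot: [-1.21, -1.21, 1.208]
wrist_force: [-2.5, 0.7, 13.6]
grip_width: -0.003
```

Request:
servo_tool:
  slide:
    - [0,-2,0]
    - [0,-3.7,0]
    - [0,-3.9,0]
    - [0,-3.9,0]
    - [0,-2,0]
    - [0,-0.5,0]
    - [0,0,0]
    - [0,0,0]
    - [0,-2,0]
    - [0,-3.7,0]
    - [0,-3.9,0]
    - [0,-3.9,0]
  spin: [0,0,0,0,0,0,0,0,0,0,0,0]
  hand: [0,0,0,0,0,0,0,0,0,0,0,0]

```text
t: 16.32
tool_pos: [0.5724, -0.0015, 0.1988]
tool_rot: [-1.207, -1.207, 1.211]
wrist_force: [0.3, -0.0, 0.8]
grip_width: 0.0
```

```bash
python3 snap.py 7; python3 - <<'E'
import cv2,numpy as np
L=[]
for k in(4,5,6,7):
    i=cv2.imread(f"pics/side{k}.png")[220:262,310:342];i=(np.clip(i/180.,0,1)**.7*255).astype('u1');L.append(cv2.resize(i,None,fx=6,fy=6,interpolation=cv2.INTER_CUBIC))
cv2.imwrite("pics/pin7.png",np.hstack(L))
E
```

```text
16.425 [ 0.5724 -0.0015  0.1988] [-0.08  0.55  0.07  1.72 -0.05  0.87  1.58] [ 0.38  0.9  -0.15]
```

View pics/side7z.png

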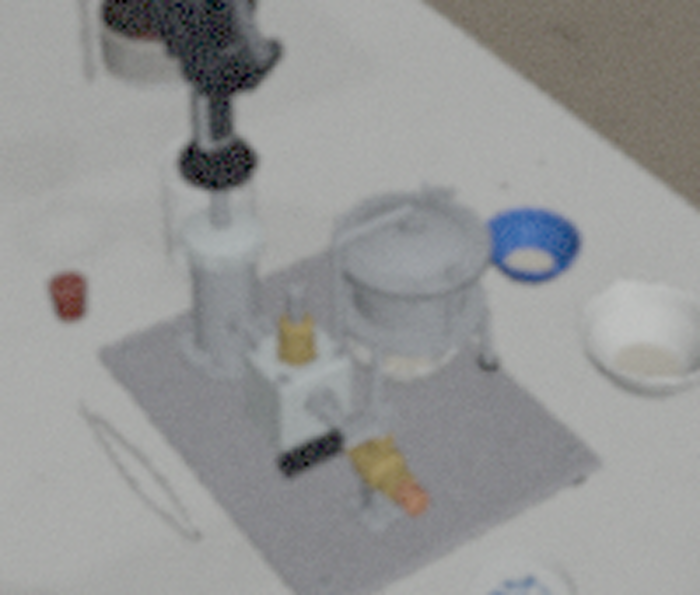

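View pics/pin7.png

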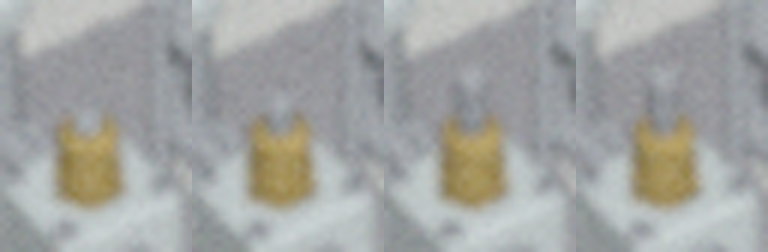

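Request:
servo_tool:
  slide:
    - [0,-3,0]
    - [0,-7,0]
    - [2,-10,3]
    - [4,-10,6]
    - [4,-10,8]
    - [4,-10,8]
  spin: [0,0,0,0,0,0]
  hand: [0,0,0,0,0,0]

```text
t: 17.18
tool_pos: [0.492, 0.0387, 0.2998]
tool_rot: [-1.208, -1.208, 1.211]
wrist_force: [1.3, -0.9, -0.2]
grip_width: -0.001
```

```bash
python3 snap.py 8; python3 - <<'E'
from h import *
c=camera_params("side");P=c["pose"]
def proj(p):
    q=P[:3,:3].T@(np.array(p)-P[:3,3]);q=c["intrinsics"]@[q[0],-q[1],-q[2]];return (q[:2]/q[2]).round(1)
for z in(.0995,.108,.1165,.1215):print(z,proj((.575,-.0803,z)))
L=[]
for k in(4,8):
    i=cv2.imread(f"pics/side{k}.png")[220:262,310:342];i=(np.clip(i/180.,0,1)**.7*255).astype('u1');L.append(cv2.resize(i,None,fx=12,fy=12,interpolation=cv2.INTER_CUBIC))
cv2.imwrite("pics/pin8.png",np.hstack(L))
for k in(0,8):
    t=cv2.imread(f"pics/side{k}.png");print([ (b[1],b[0][4]) for b in blobs(t,dark(t),(285,180,341,290),50)])
E
```

```text
17.275 [0.4937 0.0382 0.2999] [-0.18  0.33  0.08  1.79 -0.03  1.03  1.48] [ 0.48 -0.96 -0.81]
0.0995 [323.5 240.8]
0.108 [323.4 237.6]
0.1165 [323.3 234.3]
0.1215 [323.3 232.4]
[([301.64, 196.0], 258)]
[([301.61, 196.0], 254), ([328.43, 279.33], 123)]
```

View pics/pin8.png

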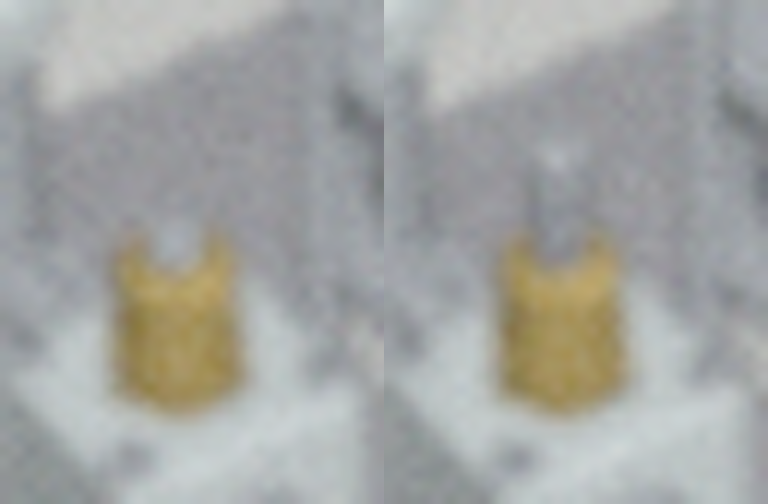

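View pics/side8z.png

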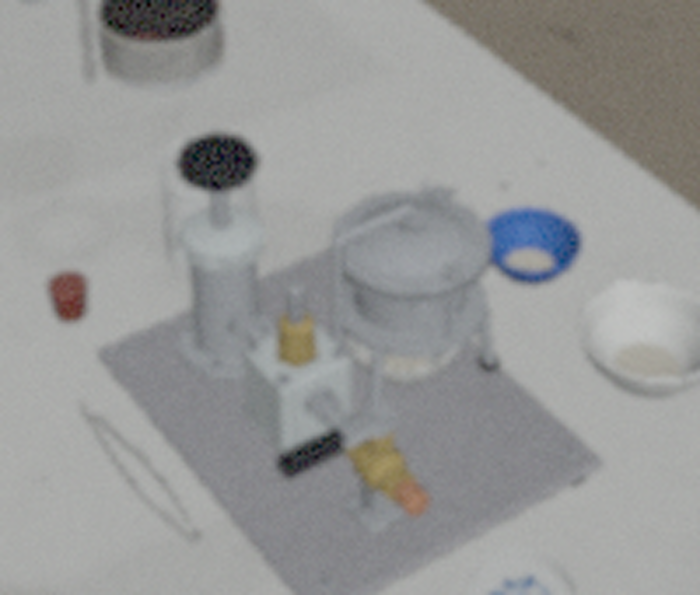

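View pics/top8z.png

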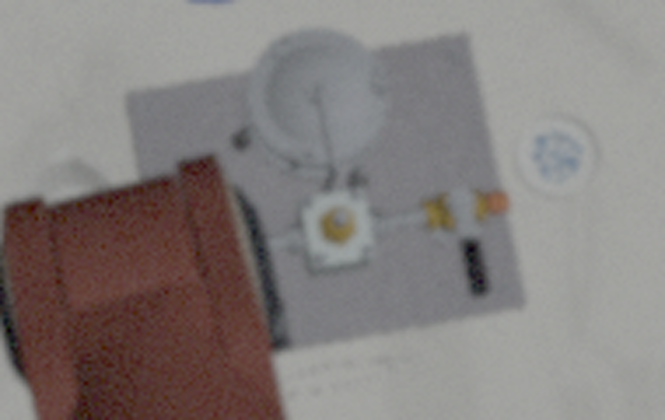

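```bash
python3 - <<'E'
from station import order,robot
print(order.sign_off(), robot.get_obs()['t'])
E
```

```text
the job is handed in; nothing more can be done
the job is handed in; nothing more can be done
```

The filter is charged, and I handed the job in at about 17.3 s; sign-off gives no verdict. I pushed the vent lever shut with the closed fingertips, pressed the pump knob through eight full strokes, then backed the arm clear.

Last checks, all from the camera images and the force readings:

- **Lever:** the first reading after the push put it within about 0.04 rad of shut. The top view was slightly under and the side view slightly over, so they disagreed by 0.04–0.07 rad, but both are well inside 0.15 rad. It looked unchanged in the final pictures.
- **Gauge pin:** its tip sits at image row 232 or so in the side view, where 232.4 is expected for fully out. It did not move over the last three strokes. The image is too coarse to tell the three rings apart.
- **Knob:** it is back at its starting pixel position (row 196.0), so it is up.
- **Surroundings:** the filter unit, stopper, tweezers and petri dish show no visible movement. The beaker was partly hidden by the arm in the last top view, but nothing came near it. I did not measure the dish separately; it still shows under the vessel.
- **Forces:** the highest wrist force I saw was about 14 N, while pressing the knob.

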